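Take the bent rail out from under the rack straps

ROBOT

A 7-joint arm with a two-finger parallel gripper is mounted at the origin on the work surface. World frame = base frame: x ahead of the robot, y to its left, z up, the work surface at z = 0. Lengths are in m, angles in rad, forces in N, time in s.
With the tool pointing down it reaches from about 0.425 to 0.95 m from the base axis. Payload 4.7 kg.
Tool frame: the origin (TCP) lies on the centre line of the jaws, within the pads' length; the fingertips stand robot.nose_length ahead of it and the grasp point (between the pads) lies 8 mm behind it (robot.nose_length is the distance from the TCP to the fingertips, in m); z points along the fingers, x is the direction in which the jaws open and shut, and the axes are right-handed (so a half turn about z gives the same grasp; the last joint's range is limited). The gripper opens to 85 mm and grips with 20 to 120 N. Pads are 22 mm wide; open, the fingers measure 114 mm over their backs; the gripper's body (76 mm by 85 mm) begins 54 mm behind the grasp point. The pads swing forward as they close: fully open they stand 13 mm farther back than shut.
Start: joints at [1.149, 0.469, -0.049, 1.532, 0.024, 1.141, -0.082], TCP at [0.258, -0.624, 0.242] pointing down, gripper open.
Joint ranges: [-2.59, 2.59], [-0.33, 1.99], [-1.39, 1.29], [0.1, 2.45], [-1.04, 4.18], [0.21, 1.99], [-2.66, 2.66]. Speed limits (rad/s): [2.57, 2.57, 3.14, 3.14, 3.14, 3.14, 3.14].

INTERFACE

Orientations are given as [roll, pitch, yaw] about the fixed x, y, z axes, in that order (R = Rz(yaw) Ry(pitch) Rx(roll)).
In Python, from plant import robot gives the robot as it stands. Calls block until the motion is done:
- robot.goto(position, orientation): joint-space move of the TCP to a pose.
- robot.move_straight(position, vel=0.15, attitude=None, contact_N=None): straight line of the TCP; attitude=None keeps the orientation; vel is the mean speed in m/s. With contact_N (N) it stops when the force on the tool has changed by that much, and returns True; else False.
- robot.move_joints(angles): joint-space move.
- robot.grip(opening, strength=None): opening from 0.0 (shut) to 1.0 (fully open); strength is the grip in N (None keeps the last); returns when the fingers have stopped.
- robot.sleep(seconds).
- robot.inverse_kinematics(position, orientation): joint angles nearest the present ones, or None.
- robot.sense(): the state.
- robot.grab_frame(name): name is "scene" or "top" or "wrist"; returns a dict with "image" (420x560x3 uint8, red, green, blue), "range_z" (420x560 float32, m along the optical axis (not along the pixel's ray), 0 where there is no reading), "fx", "fy", "cx", "cy" (pixels), "R" (3x3) and "t" (3): a world point X has camera coordinates R X + t. Camera axes: x right, y down, z forward; pixel columns grow to the right and rows downward; lengths in m; the calibration is good to about 2 mm. A picture is of the moment at which its call begins.
A pose or a line that the arm cannot do raises robot.IKError and nothing moves.
- robot.close_job(): hands the job in, once; it reports no verdict.
The state is a dict: "t": time; "joint_pos": joint angles; "joint_velocities": joint speeds; "effort": joint torques, N m; "tcp_pos": TCP position; "tcp_rot": TCP orientation; "wrist_force": force on the tool from outside, world axes, zero at the start; "torque": the same for the moment, N m; "opening": opening from 0.0 (shut) to 1.0 (fully open).
Only numpy, scipy, OpenCV 4.12 (cv2) and the standard library are available. Lean on these libraries where they do the work, as an engineer would, in place of code of your own. Each camera call takes 0.05 s, during which the arm holds its last target.

TASK

One of the three chrome rail pieces lying in the white rack is bent at one end: pick out that one, tilting it so that one end comes up past the straps while the other is still below them. Finish while still holding it in the gripper, level, and a hand's breadth clear above the rack; leave the two straight pieces in their places and disturb nothing else.

Things in the scene. Friction and masses are not known exactly. Their poses are not given: they have to be found in the camera images.
- rack: Wooden cupboard door (360 x 560 x 16 mm) fixed flat on the table, inside face up, with a white rack fixed on it. Origin: centre of the door's underside, at table height; z up, x across the rails, y along them. Rails lie in three lanes, at x = -56, 0 and +56 mm; which lies where varies.
- opening (a point): middle of the opening between the two cross straps, level with their tops (106 mm above the table), on the rack's middle. The straps run along the rack's x at y = +-70 to +-86 mm, underside 98 mm above the table; the opening is 140 mm along y, shorter than the rails, and 208 mm along x between 8 mm posts that carry the straps.
- floor (a point): middle of the rack's black-lined floor, 21 mm above the table. Inside: 212 mm in x by 400 mm in y. Tops above the table: end walls (y = +-200 mm) 85 mm, side walls (x = +-106 mm) 46 mm. Under each strap stands a cradle rib, 16 mm wide in y, top 51 mm, with nubs 5 mm higher beside each rail (3 to 4 mm gap).
- rail_bent: The bent piece: 20 mm square chrome tube, loose, about 0.18 kg, resting on the two cradles. Origin on the axis of its straight part, near the centre of mass, 61 mm above the table at the start; y along it (parallel to the rack's y), z up. Straight from y = -120 to +95 mm, the last 36 mm beyond are bent 55 degrees to +x (outer corner 36 mm off the axis).
- plain_end (a point): centre of the straight end face of the bent piece (y = -120 mm)
- bent_end (a point): centre of the bent end face of the bent piece (x = +30, y = +116 mm)
- rail_1: straight chrome tube, 20 mm square, 240 mm long, loose in another lane, to be left; origin at its centre, y along it
- rail_2: a second straight chrome tube, the same as the first, to be left
- drain_key: steel T-shaped drain key, 155 mm long, 10 mm thick, lying on the door beside the rack on the robot's side; origin under its middle; leave alone
- tin: small round aluminium tin, 48 mm across, 35 mm high, on the door beyond the rack; origin under its centre; leave alone
- cleaner: white bottle, 64 mm across, 170 mm high, on the table to the robot's right; origin under its centre; leave alone
- float_arm: green plastic float on a flat arm, 250 mm long, 40 mm high, lying on the low shelf (top 50 mm) to the left; leave alone
- plunger: black plunger handle with rubber foot, 88 mm across, 200 mm high, standing on the low shelf to the left; leave alone
Mind the look-alikes: they are no part of the job. There is more than one size of the rail_bent; the job needs the larger.

How it is judged:
By the outcome, as a careful person would: the job done as asked, in the order asked, and still so for the second after the job is handed in, while the arm keeps its last pose, push and grip.
It also fails if it takes over 40 s, if anything falls off the work surface, if the arm or the gripper's body presses on something with over 40 N, if the wrist force passes 120 N, or if a joint passes its speed limit or range.

## Working session

There is one attempt and no reset: what is moved stays moved. The work goes in short steps, each a Python script; the robot and the scene stay as the last script left them, time stands still between calls to the robot, and variables do not carry over. Pictures are saved under pics/ and viewed, and the job is handed in when it is done.

```bash
ls; mkdir -p pics; python3 - <<'E'
from plant import robot
import cv2, numpy as np, pickle
for n in ["scene","top","wrist"]:
    f=robot.grab_frame(n); cv2.imwrite(f"pics/{n}0.png",f["image"][:,:,::-1]); pickle.dump(f,open(f"/tmp/{n}0.pkl","wb"))
    print(n,f["fx"],f["cx"],f["cy"],(-f["R"].T@f["t"]).round(3),f["R"].round(2).tolist())
s=robot.sense(); print(s); print(robot.nose_length)
E
```

```text
pics
scene 417.41127030027525 274.3572767538131 210.14797945923246 [1.007 0.431 1.111] [[-0.67, 0.74, 0.01], [0.62, 0.57, -0.54], [-0.4, -0.35, -0.84]]
top 530.2207005457922 279.50975599340705 217.87747093788812 [0.169 0.03  1.718] [[0.02, -1.0, 0.01], [-0.98, -0.02, -0.19], [0.19, -0.01, -0.98]]
wrist 341.2928725731591 278.1280642870863 206.55786040683705 [ 0.324 -0.595  0.372] [[0.38, -0.92, -0.0], [-0.89, -0.37, 0.28], [-0.26, -0.11, -0.96]]
{'t': 0.15, 'joint_pos': array([ 1.1491279 ,  0.46927233, -0.04855945,  1.53336999,  0.0240873 ,
        1.14099199, -0.08233564]), 'joint_velocities': array([-4.18082025e-04, -3.68872748e-03, -2.69019087e-05, -3.90802056e-03,
        2.13073302e-04,  8.01431506e-04,  6.89244874e-04]), 'effort': array([ 1.11204139e-03, -5.10769415e+01, -4.61923506e-02, -2.37978584e+01,
        1.07937242e-02,  5.34206978e-03, -9.34206781e-06]), 'tcp_pos': array([ 0.25820218, -0.62322747,  0.24151245]), 'tcp_rot': array([ 3.14154477e+00,  1.45616526e-03, -1.17807603e+00]), 'wrist_force': array([0.0495358 , 0.23019593, 0.88482615]), 'torque': array([ 0.01575896, -0.04276768, -0.03169258]), 'opening': 1.002240893275667}
0.011
```

View pics/scene0.png

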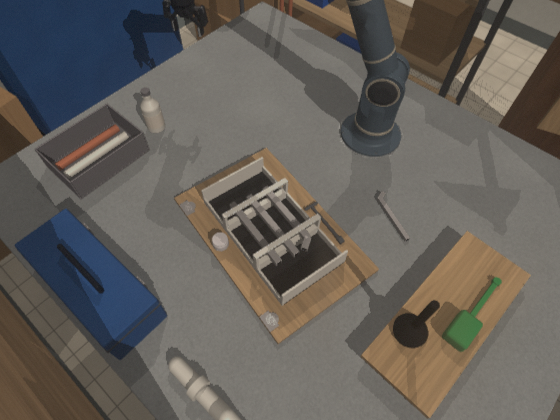

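View pics/top0.png

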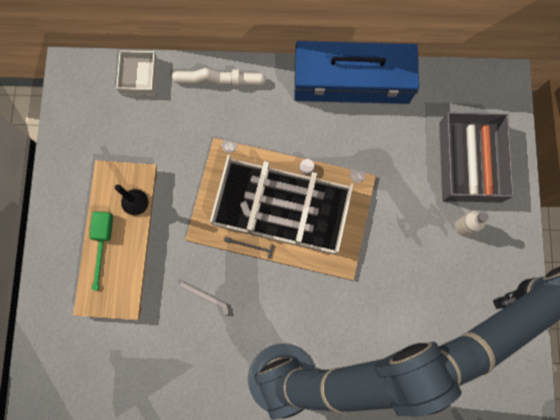

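```bash
cat > h.py <<'E'
import numpy as np
def ray(f,u,v,z):
    d=f["R"].T@np.array([(u-f["cx"])/f["fx"],(v-f["cy"])/f["fy"],1]); c=-f["R"].T@f["t"]
    return c+d*(z-c[2])/d[2]
def proj(f,X):
    p=f["R"]@np.asarray(X)+f["t"]; return np.array([f["fx"]*p[0]/p[2]+f["cx"],f["fy"]*p[1]/p[2]+f["cy"]])
def unproj(f,u,v):
    z=f["range_z"][int(v),int(u)]; p=np.array([(u-f["cx"])/f["fx"]*z,(v-f["cy"])/f["fy"]*z,z]); return f["R"].T@(p-f["t"])
E
python3 - <<'E'
import pickle,cv2
f=pickle.load(open("/tmp/top0.pkl","rb"))["image"][:,:,::-1]
cv2.imwrite("pics/topc.png",cv2.resize(f[130:285,180:385],None,fx=3.8,fy=3.8,interpolation=cv2.INTER_CUBIC))
f=pickle.load(open("/tmp/scene0.pkl","rb"))["image"][:,:,::-1]
cv2.imwrite("pics/scenec.png",cv2.resize(f[145:340,170:385],None,fx=3,fy=3,interpolation=cv2.INTER_CUBIC))
E
```

```text
(no output)
```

View pics/topc.png

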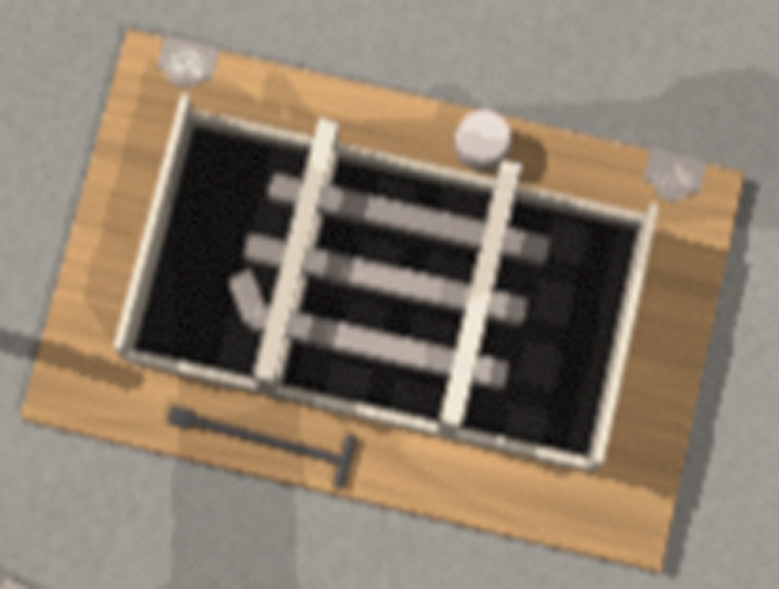

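View pics/scenec.png

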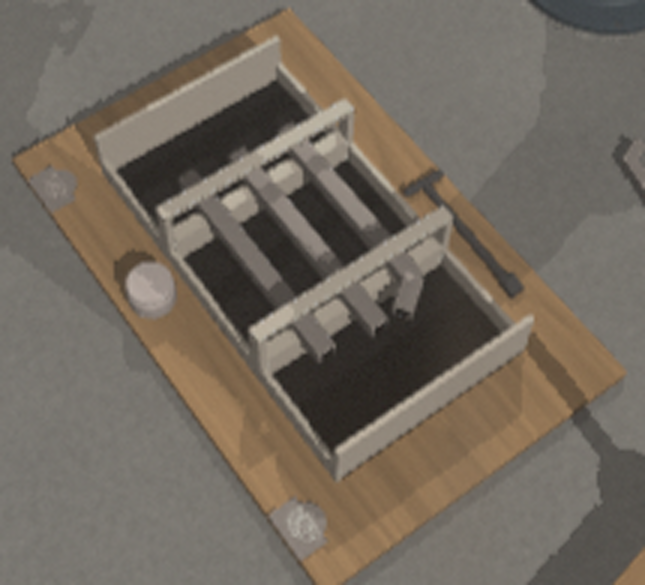

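```bash
python3 - <<'E'
import pickle
from h import *
f=pickle.load(open("/tmp/top0.pkl","rb"))
def c(u,v,z): return ray(f,u/3.8+180,v/3.8+130,z).round(4)
D=[c(*p,.016) for p in [(125,28),(743,172),(665,575),(25,418)]]
for d in D: print(d)
print("centre",np.mean(D,0), "sizes",[np.linalg.norm(D[i]-D[(i+1)%4]).round(3) for i in range(4)])
for n,p in dict(l=(266,378),lt=(327,122),r=(452,428),rt=(510,165)).items(): print(n,c(*p,.106))
# rail bent: plain end top, elbow
for n,p in dict(plain=(505,372),elbow=(258,318),tip=(240,276)).items(): print(n,c(*p,.071))
yd=np.array(D[0]-D[1]); print("yaw of +y", np.degrees(np.arctan2(yd[1],yd[0])))
E
```

```text
[0.7776 0.2511 0.016 ]
[ 0.6586 -0.2959  0.016 ]
[ 0.3051 -0.2253  0.016 ]
[0.4262 0.3202 0.016 ]
centre [0.541875 0.012525 0.016   ] sizes [np.float64(0.56), np.float64(0.36), np.float64(0.559), np.float64(0.358)]
l [0.4499 0.1114 0.106 ]
lt [0.6674 0.0676 0.106 ]
r [ 0.4124 -0.0402  0.106 ]
rt [ 0.634  -0.0851  0.106 ]
plain [ 0.4657 -0.0851  0.071 ]
elbow [0.5066 0.1215 0.071 ]
tip [0.5422 0.1377 0.071 ]
yaw of +y 77.72652928074861
```

```bash
python3 - <<'E'
from plant import robot
import cv2, numpy as np, pickle
yaw=np.radians(-12.27)
c=np.array([.542,.0125]); X=np.array([np.cos(yaw),np.sin(yaw)]); Y=np.array([-X[1],X[0]])
p=c+X*-0.09+Y*0.0
print(p)
robot.goto([p[0],p[1],0.33],[np.pi,0,yaw])
f=robot.grab_frame("wrist"); pickle.dump(f,open("/tmp/w1.pkl","wb")); cv2.imwrite("pics/w1.png",f["image"][:,:,::-1])
s=robot.sense(); print(s["tcp_pos"],s["joint_pos"].round(2),s["t"])
E
```

```text
[0.45405587 0.03162669]
[0.45433619 0.03060448 0.32979807] [ 0.58  0.08 -0.78  1.87  0.06  1.21 -0.43] 2.65
```

View pics/w1.png

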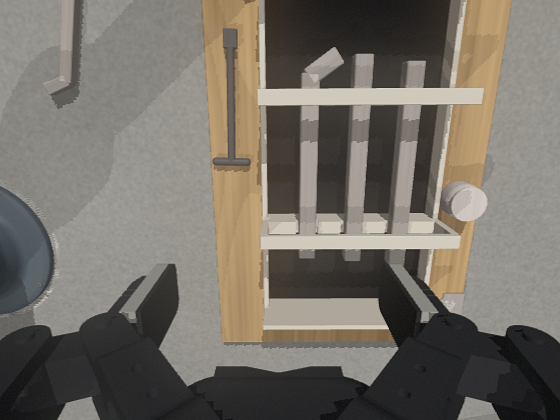

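```bash
python3 - <<'E'
import pickle,cv2
from h import *
for nm in ["w1"]:
    f=pickle.load(open(f"/tmp/{nm}.pkl","rb"))
    z=f["range_z"].astype(float); v,u=np.mgrid[:420,:560]
    P=np.stack([(u-f["cx"])/f["fx"]*z,(v-f["cy"])/f["fy"]*z,z],-1)-f["t"]
    W=P@f["R"]
    yaw=np.radians(-12.27); c=np.array([.542,.0125]); X=np.array([np.cos(yaw),np.sin(yaw)]); Y=np.array([-X[1],X[0]])
    rx=(W[...,:2]-c)@X; ry=(W[...,:2]-c)@Y; h=W[...,2]
    # straps
    m=(h>.099)&(h<.113)&(abs(rx)<.13)&(abs(ry)<.12)&(z>0)
    for s in (1,-1):
        k=m&(ry*s>.05); print("strap",s,k.sum(),rx[k].min().round(4),rx[k].max().round(4),np.percentile(ry[k],[2,50,98]).round(4),np.median(h[k]).round(4), "slope",np.polyfit(rx[k],ry[k],1).round(4))
    m=(h>.062)&(h<.080)&(z>0)&(abs(ry)<.18)
    for x0 in (-.056,0,.056):
        k=m&(abs(rx-x0)<.022)&(abs(ry)<.06)
        pf=np.polyfit(ry[k],rx[k],1)
        k2=m&(abs(rx-x0)<.016)
        print("rail",x0,k.sum(),"x(y)",pf.round(4),"h",np.median(h[k]).round(4),"y ext",np.percentile(ry[k2],[.5,99.5]).round(4),"xr",np.percentile(rx[k],[2,98]).round(4))
    k=m&(ry>.09)&(rx<-.015); print("bent max", rx[k].max(),ry[k].max())
    m2=(h>.025)&(h<.06)&(rx<-.11); print(rx[m2].min() if m2.any() else None)
E
```

```text
strap 1 3799 -0.1095 0.1137 [0.0728 0.0805 0.0881] 0.105 slope [0.0003 0.0805]
strap -1 2943 -0.1092 0.1142 [-0.0826 -0.074  -0.0672] 0.1048 slope [ 0.002  -0.0742]
rail -0.056 1796 x(y) [-0.0021 -0.0545] h 0.0698 y ext [-0.1097  0.12  ] xr [-0.064  -0.0448]
rail 0 1877 x(y) [-0.0015  0.0016] h 0.0699 y ext [-0.1128  0.1238] xr [-0.0075  0.0118]
rail 0.056 1948 x(y) [-0.0021  0.0567] h 0.0698 y ext [-0.1177  0.1168] xr [0.048  0.0673]
bent max -0.019905313933825074 0.13077722611190637
-0.4877377650442296
```

```bash
cat >> h.py <<'E'
YAW=np.radians(-12.3)
XA=np.array([np.cos(YAW),np.sin(YAW),0]); YA=np.array([-XA[1],XA[0],0]); ZA=np.array([0,0,1.])
C=np.array([.542,.0125,0])+.002*XA+.003*YA
LX=-.0562; G0=-.025; GZ=.063   # lane x, grasp y, grasp height
from scipy.spatial.transform import Rotation as Ro
def pose(gy,gz,th,lx=LX):
    """grasp point (rack y,z), tilt th (deg): -y end up"""
    R=Ro.from_rotvec(-np.radians(th)*XA).as_matrix()@Ro.from_euler('xyz',[np.pi,0,YAW]).as_matrix()
    g=C+lx*XA+gy*YA+gz*ZA
    return g+.008*R[:,2], Ro.from_matrix(R).as_euler('xyz')
WP=[(-.025,.063,0),(-.025,.077,0),(0.000,.088,6),(.030,.108,16),(.030,.122,25),(-.01,.150,25),(-.07,.190,25),(-.10,.215,20),(-.035,.235,0)]
E
cat > chk.py <<'E'
from h import *
def box(a,b,c,d,n=60): 
    y,z=np.meshgrid(np.linspace(a,b,n),np.linspace(c,d,n)); return np.stack([y.ravel(),z.ravel()],1)
def dist(p,bx):
    a,b,c,d=bx; q=np.maximum([a-p[:,0],c-p[:,1]],[p[:,0]-b,p[:,1]-d]); o=np.hypot(*np.maximum(q,0))+np.minimum(q.max(0),0); return o.min()
obs=dict(sp=(.070,.086,.098,.106),sm=(-.086,-.070,.098,.106),rp=(.070,.086,0,.056),rm=(-.086,-.070,0,.056),fl=(-.3,.3,0,.021),wp=(.2,.206,0,.085),wm=(-.206,-.2,0,.085))
rail=box(-.1127-G0,.128-G0,-.012,.008,80)
body=box(-.043,.043,.054,.2); fing=box(-.012,.012,-.019,.054)
for i in range(len(WP)-1):
    w={}
    for t in np.linspace(0,1,15):
        gy,gz,th=np.array(WP[i])*(1-t)+np.array(WP[i+1])*t; a=np.radians(th)
        A=np.array([[np.cos(a),np.sin(a)],[-np.sin(a),np.cos(a)]])
        for nm,s in (("rail",rail),("body",body),("fing",fing)):
            P=s@A.T+[gy,gz]
            P=(s[:,:1]*np.array([np.cos(a),-np.sin(a)])+s[:,1:]*np.array([np.sin(a),np.cos(a)]))+[gy,gz]
            for k,b in obs.items():
                d=dist(P,b)*1000
                if d<w.get(nm,(99,))[0]: w[nm]=(round(d,1),k,round(t,2))
    print(WP[i],"->",WP[i+1],w)
E
python3 chk.py
```

```text
(-0.025, 0.063, 0) -> (-0.025, 0.077, 0) {'rail': (np.float64(-5.0), 'rp', np.float64(0.0)), 'body': (np.float64(11.2), 'sm', np.float64(0.0)), 'fing': (np.float64(23.0), 'fl', np.float64(0.0))}
(-0.025, 0.077, 0) -> (0.0, 0.088, 6) {'rail': (np.float64(-4.0), 'sm', np.float64(0.93)), 'body': (np.float64(25.1), 'sm', np.float64(0.0)), 'fing': (np.float64(33.0), 'sm', np.float64(0.0))}
(0.0, 0.088, 6) -> (0.03, 0.108, 16) {'rail': (np.float64(-4.0), 'sm', np.float64(0.0)), 'body': (np.float64(36.1), 'sp', np.float64(0.29)), 'fing': (np.float64(27.0), 'sp', np.float64(1.0))}
(0.03, 0.108, 16) -> (0.03, 0.122, 25) {'rail': (np.float64(-4.0), 'sp', np.float64(0.07)), 'body': (np.float64(42.1), 'sp', np.float64(0.0)), 'fing': (np.float64(27.0), 'sp', np.float64(0.0))}
(0.03, 0.122, 25) -> (-0.01, 0.15, 25) {'rail': (np.float64(-4.0), 'sp', np.float64(0.0)), 'body': (np.float64(47.1), 'sp', np.float64(0.0)), 'fing': (np.float64(31.0), 'sp', np.float64(0.0))}
(-0.01, 0.15, 25) -> (-0.07, 0.19, 25) {'rail': (np.float64(-4.0), 'sp', np.float64(0.0)), 'body': (np.float64(77.0), 'sp', np.float64(0.0)), 'fing': (np.float64(49.3), 'sm', np.float64(0.21))}
(-0.07, 0.19, 25) -> (-0.1, 0.215, 20) {'rail': (np.float64(10.6), 'sp', np.float64(0.0)), 'fing': (np.float64(61.8), 'sm', np.float64(0.0))}
(-0.1, 0.215, 20) -> (-0.035, 0.235, 0) {'rail': (np.float64(54.6), 'sp', np.float64(0.0)), 'fing': (np.float64(87.5), 'sm', np.float64(0.0))}
```

```bash
cat >> h.py <<'E'
def piv(th): a=np.radians(th); return (.078-.050*np.cos(a)+.002*np.sin(a)*0,.078+.050*np.sin(a),th)
g1=piv(20.); a=np.radians(20.)
WP=[(-.025,.063,0),(-.025,.078,0),(.028,.0785,0),piv(7.),piv(13.),g1,(g1[0]-.065*np.cos(a),g1[1]+.065*np.sin(a),20),(g1[0]-.137*np.cos(a),g1[1]+.139*np.sin(a),20),(g1[0]-.137*np.cos(a),.215,20),(-.035,.230,0)]
E
sed -i 's/rail=box(-.1127-G0,.128-G0,-.012,.008,80)/rail=box(-.1127-G0,.128-G0,-.012,.008,241)/' chk.py
python3 chk.py
python3 - <<'E'
from h import *
from plant import robot
print(np.round(WP,4))
for w in WP:
    p,o=pose(*w); q=robot.inverse_kinematics(p,o); print(p.round(3),None if q is None else np.round(q,2))
p,o=pose(-.025,.16,0); print(np.round(robot.inverse_kinematics(p,o),2))
E
```

```text
(-0.025, 0.063, 0) -> (-0.025, 0.078, 0) {'rail': (np.float64(-5.0), 'rp', np.float64(0.0)), 'body': (np.float64(11.2), 'sm', np.float64(0.0)), 'fing': (np.float64(23.0), 'fl', np.float64(0.0))}
(-0.025, 0.078, 0) -> (0.028, 0.0785, 0) {'rail': (np.float64(10.0), 'rp', np.float64(0.0)), 'body': (np.float64(26.1), 'sm', np.float64(0.0)), 'fing': (np.float64(30.0), 'sp', np.float64(1.0))}
(0.028, 0.0785, 0) -> (np.float64(0.0283726924179339), np.float64(0.08409346717025737), 7.0) {'rail': (np.float64(8.9), 'rp', np.float64(1.0)), 'body': (np.float64(26.5), 'sp', np.float64(1.0)), 'fing': (np.float64(26.6), 'sp', np.float64(1.0))}
(np.float64(0.0283726924179339), np.float64(0.08409346717025737), 7.0) -> (np.float64(0.029281496760738233), np.float64(0.08924755271719326), 13.0) {'rail': (np.float64(7.6), 'rp', np.float64(1.0)), 'body': (np.float64(26.2), 'sp', np.float64(1.0)), 'fing': (np.float64(23.9), 'sp', np.float64(1.0))}
(np.float64(0.029281496760738233), np.float64(0.08924755271719326), 13.0) -> (np.float64(0.031015368960704573), np.float64(0.09510100716628343), 20.0) {'rail': (np
[... 1448 characters left out ...]
  ]]
[0.484 0.003 0.055] [ 0.39  0.5  -0.6   2.11  0.46  0.66 -0.74]
[0.484 0.003 0.07 ] [ 0.41  0.48 -0.63  2.11  0.44  0.69 -0.72]
[0.496 0.054 0.07 ] [ 0.33  0.5  -0.66  2.07  0.47  0.71 -0.85]
[0.496 0.054 0.076] [ 0.27  0.52 -0.68  2.04  0.58  0.84 -0.99]
[0.496 0.054 0.081] [ 0.23  0.54 -0.7   2.01  0.66  0.96 -1.09]
[0.496 0.055 0.088] [ 0.19  0.58 -0.73  1.98  0.73  1.1  -1.18]
[ 0.483 -0.005  0.11 ] [ 0.29  0.5  -0.7   2.03  0.7   1.07 -1.05]
[ 0.468 -0.071  0.135] [ 0.4   0.41 -0.67  2.06  0.67  1.04 -0.89]
[ 0.468 -0.071  0.207] [ 0.46  0.31 -0.72  1.99  0.56  1.15 -0.76]
[ 0.482 -0.007  0.222] [ 0.56  0.25 -0.74  1.97  0.2   0.99 -0.48]
[ 0.5   0.35 -0.71  2.04  0.31  0.85 -0.6 ]
```

```bash
cat >> h.py <<'E'
def ax(d,th): a=np.radians(th); return (.078-d*np.cos(a),.078+d*np.sin(a),th)
WP=WP[:6]+[ax(.085,22.),ax(.115,26.),ax(.192,26.),(ax(.192,26.)[0],.22,26.),(-.035,.230,0)]
E
python3 chk.py | tail -7
cat > /tmp/g.py <<'E'
from h import *
from plant import robot
import cv2,pickle
robot.grip(0.47)
print("open",robot.sense()["opening"])
p,o=pose(-.025,.16,0); robot.goto(p,o)
f=robot.grab_frame("wrist"); pickle.dump(f,open("/tmp/w2.pkl","wb")); cv2.imwrite("pics/w2.png",f["image"][:,:,::-1])
s=robot.sense(); print(s["t"],s["tcp_pos"]-p,s["wrist_force"])
E
python3 /tmp/g.py
```

```text
(np.float64(0.0283726924179339), np.float64(0.08409346717025737), 7.0) -> (np.float64(0.029281496760738233), np.float64(0.08924755271719326), 13.0) {'rail': (np.float64(7.6), 'rp', np.float64(1.0)), 'body': (np.float64(26.2), 'sp', np.float64(1.0)), 'fing': (np.float64(23.9), 'sp', np.float64(1.0))}
(np.float64(0.029281496760738233), np.float64(0.08924755271719326), 13.0) -> (np.float64(0.031015368960704573), np.float64(0.09510100716628343), 20.0) {'rail': (np.float64(5.9), 'rp', np.float64(1.0)), 'body': (np.float64(25.4), 'sp', np.float64(1.0)), 'fing': (np.float64(20.9), 'sp', np.float64(1.0))}
(np.float64(0.031015368960704573), np.float64(0.09510100716628343), 20.0) -> (np.float64(-0.0008106276381769362), np.float64(0.10984156044035252), 22.0) {'rail': (np.float64(5.4), 'rp', np.float64(1.0)), 'body': (np.float64(25.4), 'sp', np.float64(0.0)), 'fing': (np.float64(20.9), 'sp', np.float64(0.0))}
(np.float64(-0.0008106276381769362), np.float64(0.10984156044035252), 22.0) -> (np.float64(-0.025361315324404207), np.float64(0.1284126818807439), 26.0) {'rail': (np.float64(4.3), 'rp', np.
[... 276 characters left out ...]
 (np.float64(4.3), 'rp', np.float64(0.21)), 'body': (np.float64(61.7), 'sp', np.float64(0.0)), 'fing': (np.float64(20.7), 'sm', np.float64(0.29))}
(np.float64(-0.09456845688944009), np.float64(0.16216726018350286), 26.0) -> (np.float64(-0.09456845688944009), 0.22, 26.0) {'rail': (np.float64(23.5), 'sp', np.float64(0.0)), 'body': (np.float64(93.8), 'sm', np.float64(0.0)), 'fing': (np.float64(34.4), 'sm', np.float64(0.0))}
(np.float64(-0.09456845688944009), 0.22, 26.0) -> (-0.035, 0.23, 0) {'rail': (np.float64(48.5), 'sp', np.float64(0.07)), 'fing': (np.float64(91.9), 'sm', np.float64(0.0))}
open 0.4693960156157113
3.9667 [0.00138954 0.00048066 0.00169081] [-0.24254267  0.43783169  0.11558947]
```

View pics/w2.png

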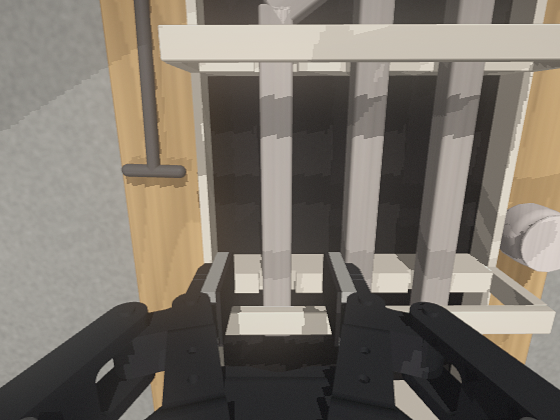

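```bash
python3 - <<'E'
from h import *
from plant import robot
import cv2
p,o=pose(*WP[0])
print(robot.move_straight(p,vel=.08,attitude=o,contact_N=12))
s=robot.sense(); print(s["tcp_pos"]-p,s["wrist_force"])
robot.grip(0.0,80)
s=robot.sense(); print(s["opening"],s["wrist_force"],s["tcp_pos"]-p,s["t"])
for n in ("wrist","scene"):
    f=robot.grab_frame(n); cv2.imwrite(f"pics/{n}3.png",f["image"][:,:,::-1])
E
```

```text
False
[4.17604717e-04 3.31160278e-05 4.74288456e-04] [-0.91344672 -0.83434188 -0.16341661]
0.21592923175496526 [-1.23474661 -0.45214308  5.19205543] [ 3.24822537e-04 -4.84784880e-05  6.51602679e-04] 5.65
```

View pics/wrist3.png

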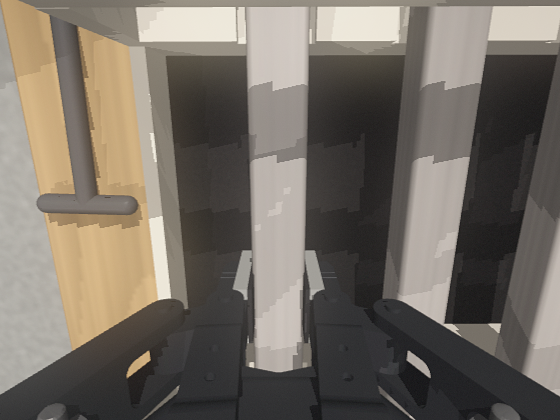

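The picture shows the bent rail (column 278) between the pads, with its neighbour at column 440 untouched. Next I lift it and slide it level.

```bash
python3 - <<'E'
from h import *
from plant import robot
import cv2
for i,v in ((1,.05),(2,.07)):
    p,o=pose(*WP[i])
    r=robot.move_straight(p,vel=v,attitude=o,contact_N=12)
    s=robot.sense(); print(i,r,(s["tcp_pos"]-p).round(4),s["wrist_force"].round(2),s["torque"].round(2),round(s["opening"],3),s["t"])
    if r: break
for n in ("wrist","scene"):
    f=robot.grab_frame(n); im=f["image"][:,:,::-1]
    if n=="scene": im=cv2.resize(im[130:340,160:400],None,fx=2.8,fy=2.8,interpolation=cv2.INTER_CUBIC)
    cv2.imwrite(f"pics/{n}4.png",im)
E
```

```text
1 False [ 0.0001 -0.0001  0.0002] [ 0.17  0.07 -2.38] [-0.12 -0.    0.01] 0.219 6.2
2 False [-0.0002 -0.0005 -0.0001] [-0.24  0.35 -2.37] [-0.08  0.05  0.01] 0.217 7.1083
```

View pics/wrist4.png

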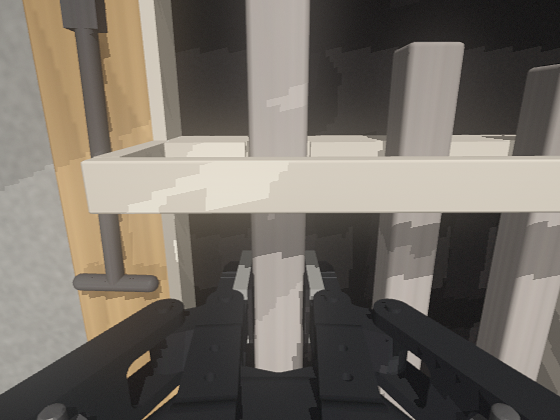

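View pics/scene4.png

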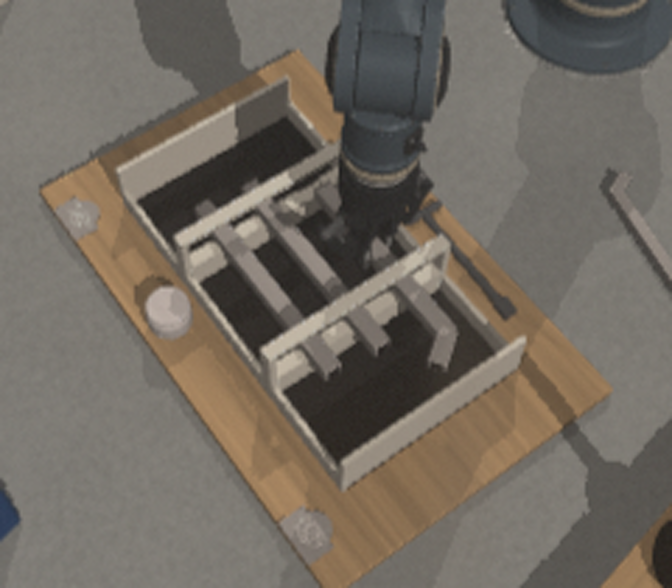

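The scene crop shows the bent end slid toward the end wall (435,350), the neighbours unmoved, and the rail held at its weight. Now I tilt it.

```bash
python3 - <<'E'
from h import *
from plant import robot
import cv2
for i in (3,4,5):
    p,o=pose(*WP[i])
    r=robot.move_straight(p,vel=.012,attitude=o,contact_N=10)
    s=robot.sense(); print(i,r,(s["tcp_pos"]-p).round(4),s["wrist_force"].round(2),s["torque"].round(2),round(s["opening"],3),s["t"])
    if r: break
for n in ("wrist","scene","top"):
    f=robot.grab_frame(n); im=f["image"][:,:,::-1]
    if n=="scene": im=cv2.resize(im[130:340,160:400],None,fx=2.8,fy=2.8,interpolation=cv2.INTER_CUBIC)
    if n=="top": im=cv2.resize(im[130:285,180:385],None,fx=3.8,fy=3.8,interpolation=cv2.INTER_CUBIC)
    cv2.imwrite(f"pics/{n}5.png",im)
E
```

```text
3 False [-0.0002 -0.0002 -0.0001] [ 0.37 -0.99 -2.07] [0.13 0.01 0.01] 0.222 7.8333
4 False [-0.0001 -0.0002 -0.0001] [ 0.8   0.32 -2.44] [ 0.29 -0.04  0.01] 0.218 8.425
5 False [-0.0001 -0.0003 -0.0001] [-0.14 -1.21 -1.16] [ 0.44 -0.09  0.08] 0.221 9.0917
```

View pics/top5.png

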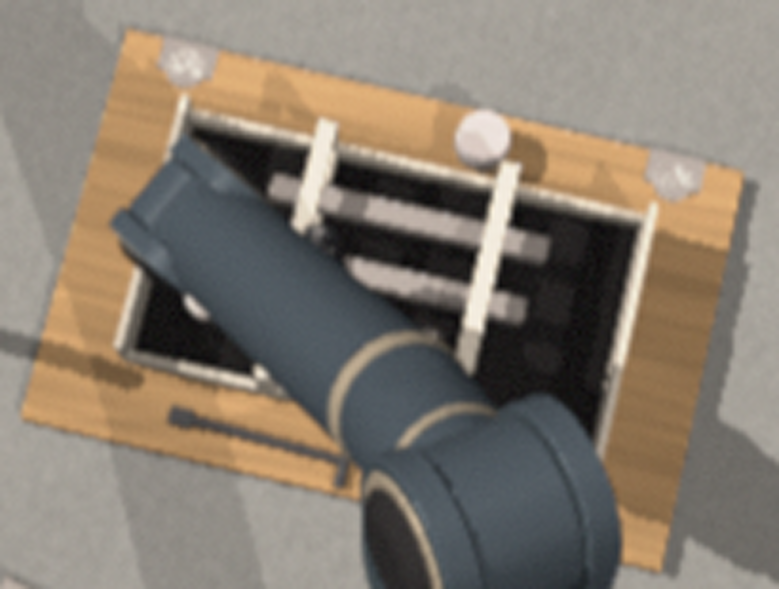

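View pics/scene5.png

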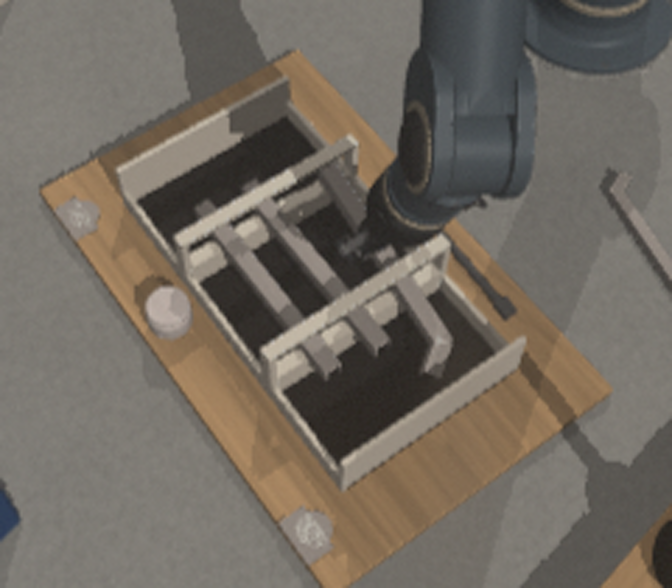

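The scene crop shows the plain end lifted, at about (335,180), inside the −y strap. The bent end is still low beyond the +y strap, at (435,350). Now I pull it out along its axis.

```bash
python3 - <<'E'
from h import *
from plant import robot
import cv2
for i in (6,7,8):
    p,o=pose(*WP[i])
    r=robot.move_straight(p,vel=.045,attitude=o,contact_N=10)
    s=robot.sense(); print(i,r,(s["tcp_pos"]-p).round(4),s["wrist_force"].round(2),s["torque"].round(2),round(s["opening"],3),s["t"])
    if r: break
for n in ("wrist","scene"):
    f=robot.grab_frame(n); im=f["image"][:,:,::-1]
    if n=="scene": im=cv2.resize(im[130:340,160:400],None,fx=2.8,fy=2.8,interpolation=cv2.INTER_CUBIC)
    cv2.imwrite(f"pics/{n}6.png",im)
E
```

```text
6 False [ 0.      0.0002 -0.    ] [ 0.62 -0.34 -2.4 ] [ 0.47 -0.06 -0.02] 0.216 10.175
7 False [ 0.      0.0001 -0.    ] [ 0.07 -0.48 -1.97] [ 0.61 -0.15 -0.05] 0.222 11.025
8 False [ 0.      0.0003 -0.0001] [ 0.24 -0.34 -2.41] [ 0.53 -0.12 -0.  ] 0.217 12.8833
```

View pics/wrist6.png

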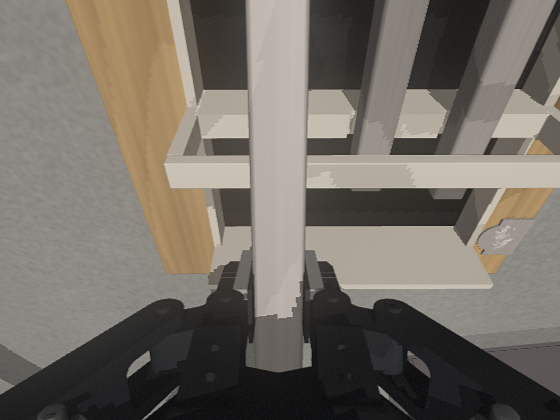

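View pics/scene6.png

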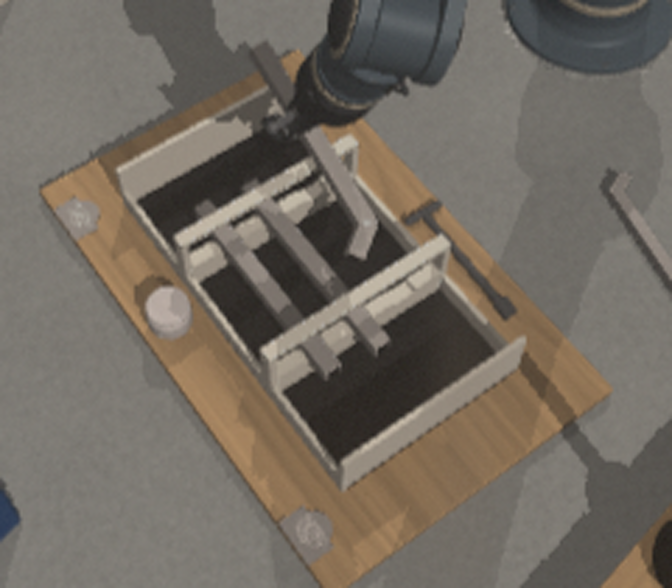

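The bent end (360,240) is now inside the opening, clear of the +y strap, and the straight rails have not moved. I lift it and level it.

```bash
python3 - <<'E'
from h import *
from plant import robot
import cv2,pickle
for i in (9,10):
    p,o=pose(*WP[i])
    r=robot.move_straight(p,vel=.045,attitude=o,contact_N=10)
    s=robot.sense(); print(i,r,(s["tcp_pos"]-p).round(4),s["tcp_rot"].round(3),s["wrist_force"].round(2),round(s["opening"],3),s["t"])
    if r: break
robot.sleep(.3)
for n in ("wrist","scene","top"):
    f=robot.grab_frame(n); pickle.dump(f,open(f"/tmp/{n}7.pkl","wb")); im=f["image"][:,:,::-1]
    if n=="scene": im=cv2.resize(im[100:340,160:400],None,fx=2.5,fy=2.5,interpolation=cv2.INTER_CUBIC)
    cv2.imwrite(f"pics/{n}7.png",im)
f=pickle.load(open("/tmp/scene7.pkl","rb"))
z=f["range_z"].astype(float); v,u=np.mgrid[:420,:560]
W=(np.stack([(u-f["cx"])/f["fx"]*z,(v-f["cy"])/f["fy"]*z,z],-1)-f["t"])@f["R"]
d=W-C; rx=d@XA; ry=d@YA; h=W[...,2]
for a,b in ((-.14,-.1),(-.1,-.06),(.02,.06),(.06,.09)):
    k=(abs(rx-LX)<.007)&(ry>a)&(ry<b)&(h>.15)&(h<.3); print(a,b,k.sum(),np.round(np.median(h[k]),4) if k.any() else None)
f0=pickle.load(open("/tmp/scene0.pkl","rb"))
z=f0["range_z"].astype(float); W0=(np.stack([(u-f0["cx"])/f0["fx"]*z,(v-f0["cy"])/f0["fy"]*z,z],-1)-f0["t"])@f0["R"]
for nm,w in (("before",W0),("after",W)):
  d=w-C; rx=d@XA; ry=d@YA; h=w[...,2]
  for x0 in (0,.056):
    k=(abs(rx-x0)<.02)&(abs(ry)<.14)&(h>.066)&(h<.076); print(nm,x0,k.sum(),rx[k].mean().round(4),ry[k].max().round(4),ry[k].min().round(4))
E
```

```text
9 False [-0.0002 -0.     -0.0003] [ 2.688e+00  1.000e-03 -2.150e-01] [-0.5   0.13 -2.  ] 0.22 14.4167
10 False [-0.      0.0001 -0.    ] [ 3.141  0.    -0.214] [ 0.13  0.1  -1.98] 0.219 15.9833
-0.14 -0.1 30 0.2369
-0.1 -0.06 5 0.2368
0.02 0.06 71 0.2366
0.06 0.09 54 0.2365
before 0 418 0.0026 0.1221 -0.1179
before 0.056 436 0.0582 0.1157 -0.1248
after 0 419 0.0025 0.1224 -0.1186
after 0.056 432 0.0582 0.1153 -0.125
```

View pics/scene7.png

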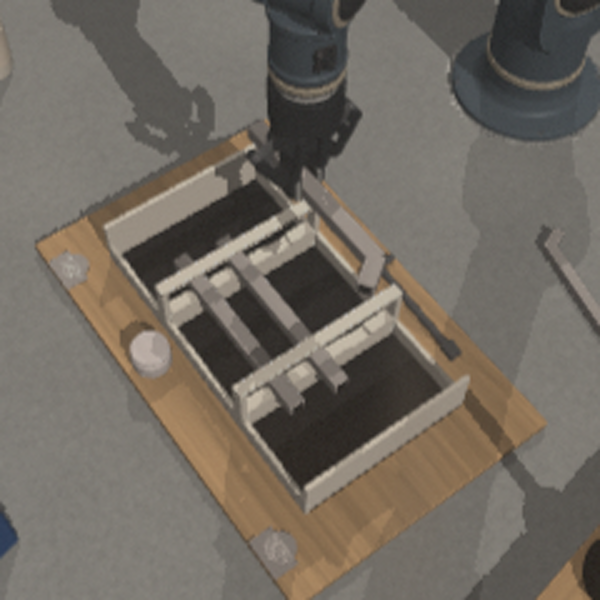

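View pics/wrist7.png

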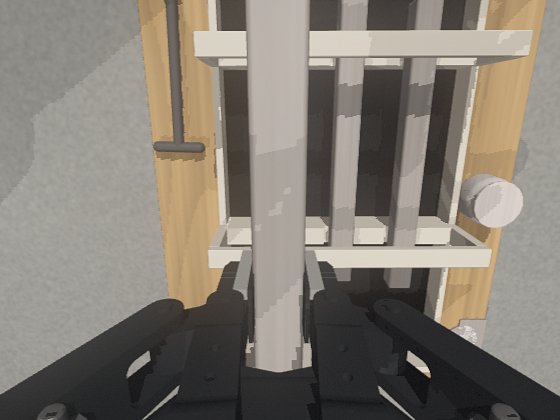

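The rail is level: its top measures 0.2365–0.2369 m along its length. Its underside is about 110 mm above the strap tops, and both straight rails are unchanged.

```bash
python3 -c "
from plant import robot
s=robot.sense(); print(s['t'],s['opening'],s['wrist_force'])
robot.close_job()"
```

```text
16.4333 0.21972035061882433 [-0.8871434  -0.17015135 -1.4102607 ]
the job is handed in; nothing more can be done
```

I picked out the bent rail from the lane nearest the robot, and the gripper is still holding it, level, above the rack. I left the smaller bent piece lying on the table alone.

- **Motion:** I gripped the rail between the straps, lifted it 15 mm and slid it level toward its bent end. I then tilted it 20°, so the plain end rose past its strap while the bent end stayed below the other. From there I pulled it out along its axis at up to 26° of tilt, raised it and levelled it. No contact stop triggered during any move.
- **Rail height:** the top of the rail measures 236.5–236.9 mm along its length. Its underside is about 110 mm above the strap tops.
- **Straight rails:** both match their starting positions to within 1 mm.
- **Other objects:** the drain key and tin look undisturbed in the last pictures. I did not measure them or the other loose items.
- **Grip and time:** the grip was steady at an opening of 0.22. I handed the job in at 16.4 s of the 40 s allowed.
- **Odd reading:** the wrist moment rose to about 0.6 N·m while the rail was tilted. The force stayed near the rail's own weight, so I took this as the effect of the tilt, not contact.

No check failed.

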